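# Slide an organ pipe up the sloping cradle to its sprung stop

## Task

Pick up the longest of the wooden organ pipes, the one lying by itself, lay it on the open lower end of the sloping wooden cradle with its raised block end downhill, and slide it up between the rails and under the two cross bars until its plain end meets the sprung cork pad of the top stop. Press it home gently there with about 8 N, never more than 15 N on the pad, for about a second, then let go and leave it lying flat on the slope, still touching the pad. Leave the short pipes, the brush and the jar alone.

Things in the scene. Friction and masses are not known exactly. Their poses are not given: they have to be found in the camera images.
- pipe: the pipe to load: wooden, 200 mm long (x), 34 wide (y), 34 high (z), 0.2 to 0.35 kg, firm to grip; flat on the bench, clear of the cradle. Origin at the centre of its underside. +x points to the plain, open head end; the tail end carries on top a darker raised block 30 mm long and 9 mm high, so the tail face is 43 mm high. The longest pipe, lying by itself.
- pipe_head (a point): centre of the pipe's plain head end face, 100 mm from its origin along +x and 17 mm above its underside
- bed: sloping bed of the cradle, fixed: pale board 440 mm long, 100 wide, rising 8 degrees. Origin on its upper surface, middle of the lower edge, 30 mm above the bench; +x uphill along the surface, y across, z square to it. x = 0 to 130 mm is plain and open: the pipe is laid there from above, head between the guides. The pipe stays by friction where left; sliding it up takes 1 to 4 N.
- rails (a point): start of the parallel rails, at bed x = 200 mm, mid-width, on the surface. From here to x = 390 mm run two rails 14 mm high, 40 mm apart. Before it two flared guides, 14 mm high, narrow from about 66 mm apart at x = 135 mm to 40 mm.
- bar (a point): on the bed's surface under the lower cross bar, bed x = 230 mm. Two bars, 14 mm along x, at x = 230 and 330 mm, cross over the rails, undersides 48 mm and tops 58 mm above the surface, on posts 60 mm apart inside. So the pipe cannot be put in from above: it must be slid in from below.
- stop: top stop: block 22 mm thick, 90 wide, 45 high across the bed's upper end; origin at the foot of its downhill face, bed x = 418 mm. From it a sprung round cork pad, 32 mm across, centre 20 mm above the bed, stands out downhill on a spindle. Its screw setting differs each time and is not measured: the pad's free face lies anywhere from bed x = 345 to 375 mm.
- spindle (a point): where the pad's spindle enters the stop block, 20 mm above the bed. The pad gives about 3.5 N per mm from first touch, well damped, 12 mm of travel, and follows the pipe back out if the push is eased slowly. With the pipe home its tail face is at about bed x = 145 to 180 mm, short of the lower cross bar.
- short_pipe_a: bystander: short square wooden pipe, 130 x 26 x 26 mm with a raised block; origin at the centre of its underside
- short_pipe_b: bystander: short square wooden pipe, 110 x 22 x 22 mm with a raised block; origin at the centre of its underside
- brush: bystander: dusting brush 170 mm long
- jar: bystander: closed jar, 60 mm across, 70 mm high; origin at the centre of its underside
There are look-alikes about, which are no part of the job. Leave any purple look-alike of the pipe alone.

How it is judged:
By the outcome, as a careful person would: the job done as asked, in the order asked, and still so for the second after the job is handed in, with the robot touching nothing.
It also fails if it takes over 69 s, if anything falls off the work surface, if the arm or the gripper's body presses on something with over 40 N, if the wrist force passes 120 N, or if a joint passes its speed limit or range.

## Robot

A 6-joint arm with a two-finger parallel gripper is mounted at the origin on the work surface. World frame = base frame: x ahead of the robot, y to its left, z up, the work surface at z = 0. Lengths are in mm, angles in rad, forces in N, time in s.
With the tool pointing down it reaches from about 350 to 875 mm from the base axis. Payload 4.2 kg.
Tool frame: the origin (TCP) lies at the very end of the fingers, on their centre line; the grasp point (between the pads) lies 19 mm behind it (arm.pinch_z is the distance from the TCP to the grasp point, in mm); x points along the fingers, y is the direction in which the jaws open and shut, and the axes are right-handed (so a half turn about x gives the same grasp; the last joint's range is limited). The gripper opens to 85 mm and grips with 20 to 120 N. Pads are 22 mm wide; open, the fingers measure 114 mm over their backs; the gripper's body (76 mm by 85 mm) begins 54 mm behind the grasp point. The pads swing forward as they close: fully open they stand 13 mm farther back than shut.
Start: joints at [-0.894, 0.385, 0.008, 0, -1.194, -0.259], TCP at [253.607, -571.212, 231.312] pointing down, gripper open.
Joint ranges: [-3.14, 3.14], [-1.21, 2.06], [-1.07, 1.41], [-3.16, 2.05], [-2.99, -0.16], [-3.1, 3.1]. Speed limits (rad/s): [2.79, 2.79, 3.14, 3.14, 3.14, 3.14].

## Interface

Orientations are given as a unit quaternion [x, y, z, w].
In Python, from bench import arm gives the robot as it stands.
- The arm moves only by the tool drive_tool, never from a script. Its argument "motion" is a list of rows, each a list of 4 numbers: the shift along the tool's x, y, z in mm, then the turn about the tool's x in degrees. In form: [[dx, dy, dz, spin], ...]. A call has 1 to 10 rows; each row shifts and turns the commanded pose from where the row before left it, along the tool's axes as they then stand; what a row does not reach is not made up. A row lasts 1/12 s, in which the tool goes at most 41.7 mm and 7.16 degrees, less where a joint would pass 70% of its speed; a pose out of reach is approached as far as the arm can. A call with a gripper value outside its range is refused whole. "grip" is the finger opening in mm, from 0 to 85.4, set as the call begins (left out, the last holds). The fingers move at their own pace and stop on an object; the grip force is fixed at half the most. Time passes only in rows, so rows that do not move let the fingers close. It gives the time, the measured TCP pose, the force and the opening at its end, in the units of the state.
- arm.read_state(): the state, without advancing time (a new reading comes with each control period).
- arm.get_image(name): name is "scene" or "top"; returns the picture (480x640x3 uint8, red, green, blue); there is no depth.
- arm.calibration(name): a dict with "K" (3x3 intrinsics, pixels), "eye" and "attitude" of the camera in the world. Camera axes: x right, y up, looking along -z (the intrinsics and any distortion apply to the point x, -y, -z); pixel columns grow to the right and rows downward; lengths in mm; the calibration is good to about 2 mm. A picture is of the moment at which its call begins. calibration takes no time and is no camera call.
- arm.job_done(): hands the job in, once; it reports no verdict.
The state is a dict: "clock": time; "joints": joint angles; "joint_vel": joint speeds; "joint_efforts": joint torques, N m; "position": TCP position; "ee_rot": TCP orientation; "contact_force": force on the tool from outside, world axes, zero at the start; "wrist_torque": the same for the moment, N m; "gripper_width": finger opening in mm.
Only numpy, scipy, OpenCV 4.12 (cv2) and the standard library are available. Lean on these libraries where they do the work, as an engineer would, in place of code of your own. Each camera call takes 0.05 s, during which the arm holds its last target. There are 200 camera calls.

## Working session

There is one attempt and no reset: what is moved stays moved. The work goes in short steps, Python scripts to look and compute and a tool call to move; the robot and the scene stay as the last step left them, time stands still between calls to the robot, and variables do not carry over. Pictures are saved under pics/ and viewed, about 8 in all and at most 12, crops included, and the job is handed in when it is done.

Besides the shell and the picture viewer there is one more tool, called as name(argument=value, ...), one argument or row to a line, values as JSON. drive_tool: Moves the arm, as the interface text tells. Its arguments: {"type":"object","properties":{"motion":{"type":"array"},"grip":{"type":"number"}},"required":["motion"]}

```bash
mkdir -p pics; ls; python3 - <<'E'
from bench import arm
import cv2
for n in("scene","top"):
    cv2.imwrite(f"pics/{n}0.png",arm.get_image(n)[:,:,::-1]); print(n,arm.calibration(n))
s=arm.read_state(); print(s); print(arm.pinch_z)
E
```

```text
pics
scene {'K': array([[442.57762358,   0.        , 325.71655125],
       [  0.        , 442.57762358, 234.03972109],
       [  0.        ,   0.        ,   1.        ]]), 'eye': array([1125.5748684 ,  -20.70532691,  760.65044159]), 'attitude': array([0.23700184, 0.25972102, 0.69527971, 0.62686621])}
top {'K': array([[460.87132903,   0.        , 317.70385368],
       [  0.        , 460.87132903, 243.17092835],
       [  0.        ,   0.        ,   1.        ]]), 'eye': array([ 390.86667031, -110.86767693, 1000.31993943]), 'attitude': array([ 0.05989746, -0.04270692, -0.70375151,  0.70662736])}
{'clock': 0.1, 'joints': array([-8.94428177e-01,  3.85462930e-01,  6.78290759e-03, -4.62871868e-04,
       -1.19401265e+00, -2.58604183e-01]), 'joint_vel': array([ 5.20067349e-04, -1.62147792e-03,  4.38882789e-03,  1.32747563e-03,
        1.68637292e-04, -3.83403360e-05]), 'joint_efforts': array([ 5.44161612e-04, -3.93320525e+01,  1.88929385e+01,  4.19784039e+00,
       -2.55464409e-03,  5.67555730e-06]), 'position': array([ 253.38767102, -570.76135378,  230.34493392]), 'ee_rot': array([-0.14590394,  0.69191519,  0.14723808,  0.6915825 ]), 'contact_force': array([-0.63339902,  0.43389759, -0.23237596]), 'wrist_torque': array([ 0.0343504 ,  0.00632556, -0.02981618]), 'gripper_width': 85.50282989487364}
18.700000000000003
```

View pics/scene0.png

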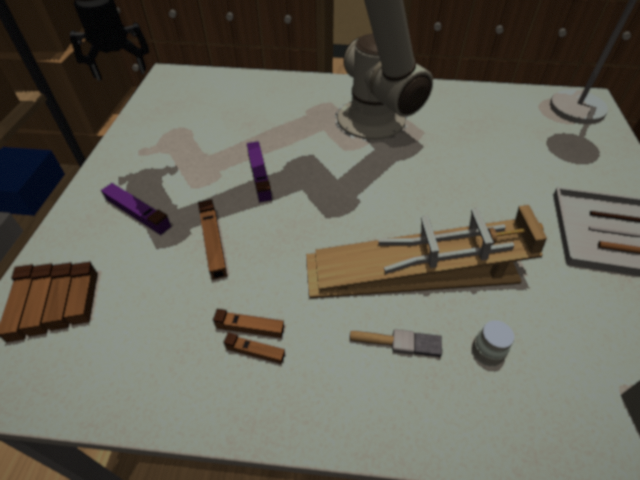

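View pics/top0.png

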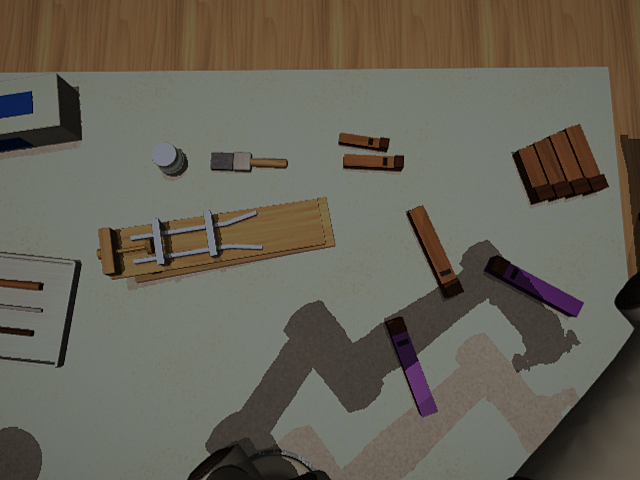

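Candidates in the top view:
- Brown pipe alone at about (435,250).
- Two purple look-alikes at (535,287) and (412,367).
- Four brown pipes side by side at (560,163).
- Short pipes at (365,142) and (373,162).

The brown one at (435,250) fits: it is the longest and lies alone, with its dark block at the lower end near (453,288). I'll confirm it in a crop.

```bash
cat > h.py <<'E'
from bench import arm
import numpy as np, cv2
from scipy.spatial.transform import Rotation as R
cal={n:arm.calibration(n) for n in("scene","top")}
def unproj(n,u,v,z):
    c=cal[n]; K=c["K"]; d=np.array([(u-K[0,2])/K[0,0],-(v-K[1,2])/K[1,1],-1])
    d=R.from_quat(c["attitude"]).apply(d); return c["eye"]+d*(z-c["eye"][2])/d[2]
def proj(n,p):
    c=cal[n]; K=c["K"]; q=R.from_quat(c["attitude"]).inv().apply(np.atleast_2d(p)-c["eye"])
    return np.c_[K[0,0]*q[:,0]/-q[:,2]+K[0,2], K[1,1]*-q[:,1]/-q[:,2]+K[1,2]]
def crop(img,x0,y0,x1,y1,s,name,marks=()):
    o=cv2.resize(img[y0:y1,x0:x1,::-1],None,fx=s,fy=s,interpolation=cv2.INTER_CUBIC); o=np.clip(o.astype(float)*1.5,0,255).astype(np.uint8)
    for u,v in marks: cv2.circle(o,(int((u-x0+.5)*s),int((v-y0+.5)*s)),2,(0,255,0),-1)
    for u in range(x0-x0%20+20,x1,20): cv2.putText(o,str(u),(int((u-x0)*s),10),0,.35,(255,255,0)); cv2.line(o,(int((u-x0)*s),12),(int((u-x0)*s),18),(255,255,0))
    for v in range(y0-y0%20+20,y1,20): cv2.putText(o,str(v),(0,int((v-y0)*s)),0,.35,(255,255,0)); cv2.line(o,(24,int((v-y0)*s)),(30,int((v-y0)*s)),(255,255,0))
    cv2.imwrite(f"pics/{name}.png",o)
E
python3 - <<'E'
from h import *
im=cv2.imread("pics/top0.png")[:,:,::-1]
crop(im,395,195,475,305,5,"p1")
crop(im,90,190,340,285,3.2,"b1")
E
```

```text
(no output)
```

View pics/p1.png

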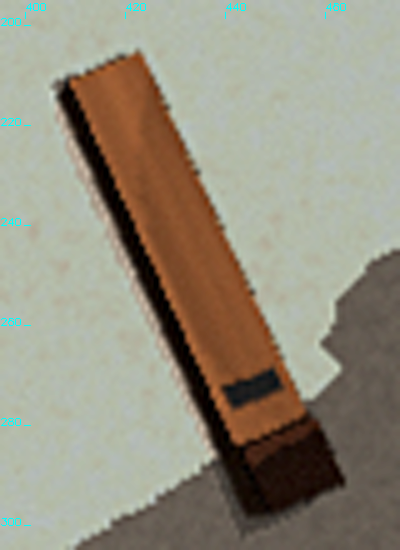

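View pics/b1.png

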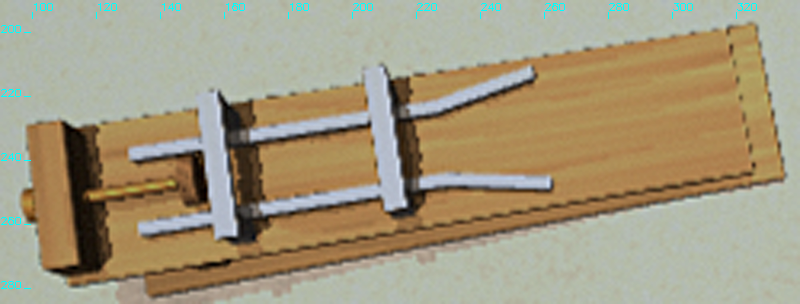

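The crop confirms it: long brown pipe, head at top-left (409,212)-(423,205), block at (447,298)-(464,292). In the bed crop, the stop is at left, the bars at about (161,240) and (211,234), and the open end at right, about (330,220). Next I'll fit both poses.

```bash
cat > fit.py <<'E'
from h import *
from scipy.optimize import least_squares
def bedT(P,x,y,yaw):
    r=R.from_euler("ZY",[yaw,-np.radians(8)]); return r.apply(P)+[x,y,30]
def pipeT(P,x,y,yaw): return R.from_euler("Z",yaw).apply(P)+[x,y,0]
E
python3 - <<'E'
from fit import *
pp=np.array([[100,17,34],[100,-17,34],[-100,-17,43],[-100,17,43.]])
pu=np.array([[409,212],[423.2,205.4],[463.6,292],[447.4,298]])-.5
f=lambda q:(proj("top",pipeT(pp,*q))-pu).ravel()
a=unproj("top",435,250,34)
s=least_squares(f,[a[0],a[1],.4],x_scale=[100,100,1]); print("pipe",s.x,np.degrees(s.x[2]),s.fun.round(1))
cu=np.array([[27,122],[66,121],[84,265],[47,271],[375,66],[397,210],[208,90],[229,237],[533,74],[550,182]])/3.2+[90,190]-.5
def bp(c,g): return np.array([[440,-45,45],[418,-45,45],[418,45,45],[440,45,45],[230,-c,58],[230,c,58],[330,-c,58],[330,c,58],[135,-g,14],[135,g,14.]])*[1,-1,1]*[1,sg,1]
for sg in(1,-1):
    fb=lambda q:(proj("top",bedT(bp(q[3],q[4]),*q[:3]))-cu).ravel()
    b=unproj("top",328,220,30)
    t=least_squares(fb,[b[0],b[1],1.7,35,35],x_scale=[100,100,1,10,10]); print("bed",t.x,np.degrees(t.x[2]),t.cost,t.fun.round(1))
    if t.cost<60: best=t.x
q=best
edge=bedT(np.array([[0,-50,0],[0,50,0],[440,50,0],[440,-50,0],[345,0,20],[375,0,20],[200,20,14],[200,-20,14],[0,0,0]]),*q[:3])
print(proj("top",edge).round(1))
M=np.r_[proj("scene",pipeT(pp,*s.x)),proj("scene",bedT(bp(q[3],q[4]),*q[:3])),proj("scene",edge)]
print(M.round(1))
crop(arm.get_image("scene"),195,195,550,300,2.25,"s1",M)
E
```

```text
pipe [ 5.16648480e+02 -3.32368535e+02  3.85300946e-01] 22.076118024088274 [-0.5 -1.   0.  -0.2 -0.2  0.5  0.7  0.6]
bed [583.2270201  -95.28680747   1.76307542 -45.37619121 -36.0920163 ] 101.01678080436614 4255.406060621042 [  5.3  46.5   5.1  44.8  -6.1 -45.9  -6.4 -45.9   0.3  -0.5   0.4  -0.4
   0.2  -0.    0.   -0.    0.2  -0.7   0.7  -0.8]
bed [581.85639618 -95.55207319   1.76035321  45.35102081  36.0686477 ] 100.86080942704564 1.9170576420975185 [-0.1  0.8 -0.4 -0.7 -0.5 -0.1 -1.   0.   0.4 -0.1  0.4 -0.   0.3  0.3
 -0.   0.2  0.3 -0.2  0.7 -0.3]
[[317.7 198.2]
 [326.2 243.2]
 [111.2 279. ]
 [105.4 230.4]
 [154.5 245.2]
 [139.  247.7]
 [229.2 243.6]
 [226.2 224.8]
 [321.9 220.5]]
[[224.8 266.6]
 [208.  270.3]
 [197.5 200.6]
 [212.4 197.8]
 [545.  236.7]
 [533.1 238.5]
 [515.4 204.6]
 [526.5 202.8]
 [433.3 249.7]
 [422.1 214.7]
 [487.  241.5]
 [472.1 206.9]
 [382.9 267.2]
 [376.9 239.4]
 [316.8 287.2]
 [313.3 248.4]
 [521.1 216.1]
 [540.5 253.4]
 [484.5 235. ]
 [499.6 232.7]
 [409.7 240.5]
 [414.  255.8]
 [315.  267.1]]
```

View pics/s1.png

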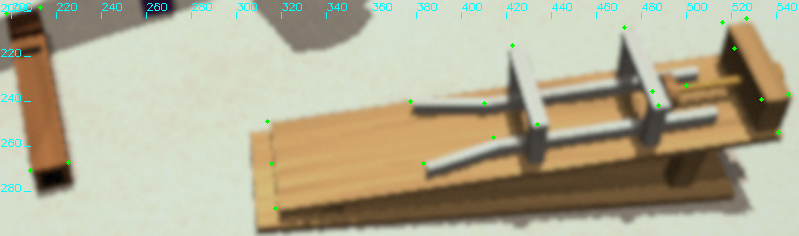

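```bash
cat > g.py <<'E'
from fit import *
BED=[582.8,-94.2,1.76035]; PIPE=[517.6,-331.3,.3853]
def to(p,yaw=None):
    """shift in tool axes to world point p; spin (deg) to bring jaw axis onto world yaw (mod 180)"""
    s=arm.read_state(); r=R.from_quat(s["ee_rot"]); y=r.as_matrix()[:,1]
    print("t",round(s["clock"],2),"tcp",s["position"].round(1),"F",s["contact_force"].round(1),"w",round(s["gripper_width"],1),"q",s["joints"].round(2))
    print("axes x",r.as_matrix()[:,0].round(3),"y",y.round(3),"jawyaw",np.degrees(np.arctan2(y[1],y[0])).round(1))
    print("shift",r.inv().apply(np.array(p)-s["position"]).round(1))
    if yaw is not None:
        d=np.degrees(yaw-np.arctan2(y[1],y[0])); print("spin (neg of world)",round(-((d+90)%180-90),1))
E
python3 - <<'E'
from g import *
p=pipeT(np.array([[10,0,0]]),*PIPE)[0]; print(p); p[2]=70
to(p,PIPE[2]+np.pi/2)
for b in (90,-5,150): print(b,bedT(np.array([[b,0,0.]]),*BED).round(1))
E
```

```text
[ 526.86685723 -327.54162841    0.        ]
t 0.15 tcp [ 253.4 -570.8  230.5] F [-0.2  0.5  0.2] w 85.1 q [-0.89  0.39  0.01 -0.   -1.19 -0.26]
axes x [-0.001  0.001 -1.   ] y [-0.406  0.914  0.002] jawyaw 113.9
shift [160.6 111.2 348.6]
spin (neg of world) 1.9
90 [[566.   -6.7  42.5]]
-5 [[583.7 -99.1  29.3]]
150 [[554.8  51.7  50.9]]
```

drive_tool(
  motion=[
    [15,11.1,34.8,0],
    [15,11.1,34.8,0],
    [15,11.1,34.8,0],
    [15,11.1,34.8,0],
    [15,11.1,34.8,0],
    [15,11.1,34.8,0],
    [15,11.1,34.8,0],
    [15,11.1,34.8,0],
    [15,11.1,34.8,0],
    [0,11.3,35.4,1.9],
  ],
  grip=85,
)

```text
clock: 0.98
position: [525.9, -325.7, 92.5]
ee_rot: [-0.133, 0.696, 0.136, 0.692]
contact_force: [-0.9, -1.0, -0.6]
gripper_width: 85.3
```

```bash
python3 - <<'E'
from g import *
p=pipeT(np.array([[10,0,0]]),*PIPE)[0]; p[2]=6
to(p,PIPE[2]+np.pi/2)
crop(arm.get_image("top"),370,180,500,310,4.5,"a1",proj("top",pipeT(np.array([[10,0,34.]]),*PIPE)))
E
```

```text
t 0.98 tcp [ 525.9 -325.7   92.5] F [-0.9 -1.  -0.6] w 85.3 q [-0.29  0.5  -0.18 -0.   -0.9  -0.89]
axes x [-0.006  0.003 -1.   ] y [-0.374  0.927  0.005] jawyaw 112.0
shift [86.5 -2.5  0.6]
spin (neg of world) -0.1
```

View pics/a1.png

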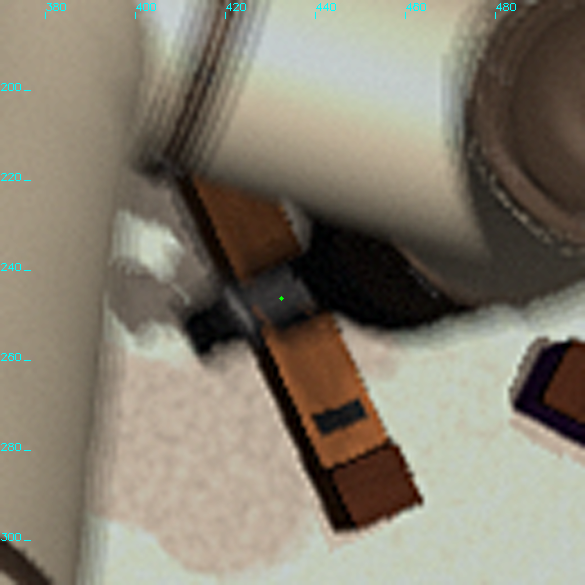

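The gripper straddles the brown pipe near (430,247), with the block end at (452,288). I'm lowering now.

drive_tool(
  motion=[
    [25,-1,0,0],
    [25,-1,0,0],
    [20,-0.5,0,0],
    [10,0,0,0],
    [5,0,0,0],
    [0,0,0,0],
  ],
)

```text
clock: 1.53
position: [527.5, -330.5, 10.4]
ee_rot: [-0.135, 0.695, 0.135, 0.694]
contact_force: [-0.3, 0.5, -0.1]
gripper_width: 84.7
```

drive_tool(
  motion=[
    [0,0,0,0],
    [0,0,0,0],
    [0,0,0,0],
    [0,0,0,0],
    [0,0,0,0],
    [0,0,0,0],
    [0,0,0,0],
    [0,0,0,0],
  ],
  grip=25,
)

```text
clock: 2.2
position: [528.8, -330.7, 12.6]
ee_rot: [-0.136, 0.693, 0.135, 0.695]
contact_force: [-1.3, 0.5, 5.4]
gripper_width: 33.2
```

drive_tool(
  motion=[
    [-20,0,0,0],
    [-30,0,0,0],
    [-40,0,0,0],
    [-40,0,0,0],
    [0,0,0,0],
  ],
)

```text
clock: 2.62
position: [532.4, -332.7, 150.1]
ee_rot: [-0.139, 0.689, 0.132, 0.698]
contact_force: [2.0, -0.9, -1.0]
gripper_width: 32.5
```

```bash
python3 - <<'E'
from g import *
p=bedT(np.array([[90.6,0,12.6]]),*BED)[0];print(p); p[2]=140
to(p,BED[2]+np.pi/2)
E
```

```text
[566.22563896  -7.81088002  55.08646061]
t 2.62 tcp [ 532.4 -332.7  150.1] F [ 2.  -0.9 -1. ] w 32.5 q [-0.3   0.45 -0.11  0.   -1.   -0.89]
axes x [ 0.014 -0.008 -1.   ] y [-0.377  0.926 -0.012] jawyaw 112.1
shift [  8.2 288.3 153.7]
spin (neg of world) -78.7
```

drive_tool(
  motion=[
    [0,32,17.1,0],
    [0,32,17.1,0],
    [0,32,17.1,0],
    [0,32,17.1,0],
    [0,32,17.1,0],
    [0,32,17.1,0],
    [0,32,17.1,0],
    [0,32,17.1,0],
    [0,32,17.1,0],
    [0,0,0,-7],
  ],
)

```text
clock: 3.45
position: [563.1, -0.5, 140.5]
ee_rot: [-0.179, 0.684, 0.18, 0.684]
contact_force: [0.8, -1.1, -2.1]
gripper_width: 32.8
```

drive_tool(
  motion=[
    [0,0,0,-7.1],
    [0,0,0,-7.1],
    [0,0,0,-7.1],
    [0,0,0,-7.1],
    [0,0,0,-7.1],
    [0,0,0,-7.1],
    [0,0,0,-7.1],
    [0,0,0,-7.1],
    [0,0,0,-7.1],
    [0,0,0,-7.1],
  ],
)

```text
clock: 4.28
position: [561.7, -5.8, 140.1]
ee_rot: [-0.542, 0.453, 0.544, 0.452]
contact_force: [-0.4, -0.3, -2.2]
gripper_width: 33.2
```

drive_tool(
  motion=[
    [0,0,0,0],
    [0,0,0,0],
    [0,0,0,0],
  ],
)

```text
clock: 4.53
position: [562.2, -5.8, 140.7]
ee_rot: [-0.541, 0.455, 0.541, 0.455]
contact_force: [-0.2, 0.2, -3.0]
gripper_width: 32.6
```

```bash
python3 - <<'E'
from g import *
p=bedT(np.array([[90.6,0,12.6]]),*BED)[0]; p[2]=90
to(p,BED[2]+np.pi/2)
crop(arm.get_image("scene"),290,150,530,310,3.3,"s2",proj("scene",[arm.read_state()["position"]]))
E
```

```text
t 4.53 tcp [562.2  -5.8 140.7] F [-0.2  0.2 -3. ] w 32.6 q [ 0.28  0.36 -0.27 -0.   -0.94 -0.11]
axes x [-0.001 -0.    -1.   ] y [-0.985 -0.171  0.001] jawyaw -170.1
shift [50.7 -3.7 -2.7]
spin (neg of world) -1.0
```

View pics/s2.png

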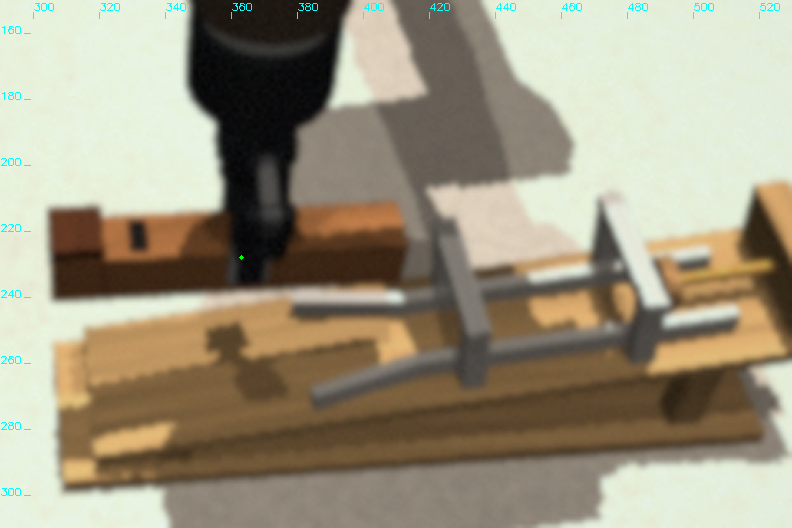

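The pipe is held level with its block at left (315,225) and its head at (408,228), aimed between the guides. The known TCP shows the same small offset in this view as the bed did, so I'll use the top-view fit unchanged.

```bash
sed -i 's/^BED=.*/BED=[582.0,-95.3,1.76035]; PIPE=[516.8,-332.2,.3853]/' g.py; python3 - <<'E'
from g import *
p=bedT(np.array([[91.9,0,12.6]]),*BED)[0];print(p); p[2]=95
to(p,BED[2]+np.pi/2)
E
```

```text
[565.18307601  -7.64658997  55.26738564]
t 4.58 tcp [562.3  -5.8 140.9] F [ 0.3 -0.3 -2.9] w 32.8 q [ 0.28  0.36 -0.27 -0.   -0.94 -0.1 ]
axes x [-0.001  0.    -1.   ] y [-0.985 -0.172  0.001] jawyaw -170.1
shift [45.9 -2.5 -2.3]
spin (neg of world) -1.0
```

drive_tool(
  motion=[
    [16,-1.2,-1.1,-1],
    [16,-1.3,-1.2,0],
    [14,0,0,0],
    [10,0,0,0],
    [6,0,0,0],
    [3,0,0,0],
    [3,0,0,0],
    [0,0,0,0],
  ],
)

```text
clock: 5.25
position: [565.6, -7.5, 73.3]
ee_rot: [0.546, -0.45, -0.546, -0.45]
contact_force: [-0.9, -0.3, -2.7]
gripper_width: 32.9
```

drive_tool(
  motion=[
    [2,0,0,0],
    [2,0,0,0],
    [2,0,0,0],
    [0,0,0,0],
  ],
)

```text
clock: 5.58
position: [565.7, -7.5, 67.4]
ee_rot: [0.546, -0.449, -0.546, -0.45]
contact_force: [0.3, 0.0, -1.8]
gripper_width: 32.6
```

Contact is about to start. I'll press the head down gently so the pipe pivots in the grip.

drive_tool(
  motion=[
    [1.5,0,0,0],
    [1.5,0,0,0],
    [0,0,0,0],
  ],
)

```text
clock: 5.83
position: [566.0, -7.9, 65.1]
ee_rot: [0.546, -0.449, -0.545, -0.45]
contact_force: [-1.2, -2.2, 4.0]
gripper_width: 33.1
```

drive_tool(
  motion=[
    [1.5,0,0,0],
    [1.5,0,0,0],
    [0,0,0,0],
  ],
)

```text
clock: 6.08
position: [566.2, -8.0, 61.8]
ee_rot: [0.546, -0.449, -0.545, -0.45]
contact_force: [0.2, -5.5, 5.8]
gripper_width: 32.8
```

drive_tool(
  motion=[
    [1.5,0,0,0],
    [1.5,0,0,0],
    [0,0,0,0],
  ],
)

```text
clock: 6.33
position: [566.3, -7.8, 58.5]
ee_rot: [0.546, -0.449, -0.545, -0.45]
contact_force: [1.2, -4.3, 4.0]
gripper_width: 32.9
```

drive_tool(
  motion=[
    [1.5,0,0,0],
    [1,0,0,0],
    [0,0,0,0],
  ],
)

```text
clock: 6.58
position: [566.1, -7.5, 55.9]
ee_rot: [0.546, -0.449, -0.545, -0.45]
contact_force: [1.4, -4.2, 3.7]
gripper_width: 32.6
```

drive_tool(
  motion=[
    [1,0,0,0],
    [0.5,0,0,0],
    [0,0,0,0],
  ],
)

```text
clock: 6.83
position: [566.2, -7.5, 55.0]
ee_rot: [0.546, -0.449, -0.545, -0.45]
contact_force: [1.6, -4.6, 7.0]
gripper_width: 32.7
```

drive_tool(
  motion=[
    [1,0,0,0],
    [0,0,0,0],
  ],
)

```text
clock: 7.0
position: [566.2, -7.5, 54.9]
ee_rot: [0.546, -0.449, -0.545, -0.45]
contact_force: [-1.6, -4.5, 12.3]
gripper_width: 33.0
```

drive_tool(
  motion=[
    [0,0,0,0],
    [0,0,0,0],
    [0,0,0,0],
    [0,0,0,0],
    [0,0,0,0],
    [0,0,0,0],
    [0,0,0,0],
  ],
  grip=85,
)

```text
clock: 7.58
position: [565.4, -7.5, 53.1]
ee_rot: [-0.546, 0.45, 0.546, 0.449]
contact_force: [0.3, -0.3, -0.2]
gripper_width: 84.8
```

drive_tool(
  motion=[
    [-15,0,0,0],
    [-25,0,0,0],
    [-30,0,0,0],
    [0,0,0,0],
  ],
)

```text
clock: 7.92
position: [569.3, -7.1, 129.2]
ee_rot: [0.549, -0.446, -0.543, -0.452]
contact_force: [0.6, 0.2, 1.5]
gripper_width: 84.9
```

```bash
python3 - <<'E'
from g import *
p=bedT(np.array([[-5,0,18]]),*BED)[0];print(p); p[2]=90
to(p,BED[2]+np.pi/2)
im=arm.get_image("scene")
B=np.array([[-20,17,43],[-20,-17,43],[180,-17,34],[180,17,34.]])
M=proj("scene",bedT(B,*BED))+[1.5,1.3]
crop(im,290,190,530,310,3.3,"s3",M)
E
```

```text
[ 583.4049498  -102.62289933   47.12895973]
t 7.92 tcp [569.3  -7.1 129.2] F [0.6 0.2 1.5] w 84.9 q [ 0.27  0.38 -0.28  0.   -0.9  -0.08]
axes x [ 0.011  0.001 -1.   ] y [-0.981 -0.193 -0.011] jawyaw -168.9
shift [ 39.2   5.1 -96.4]
spin (neg of world) 0.3
```

View pics/s3.png

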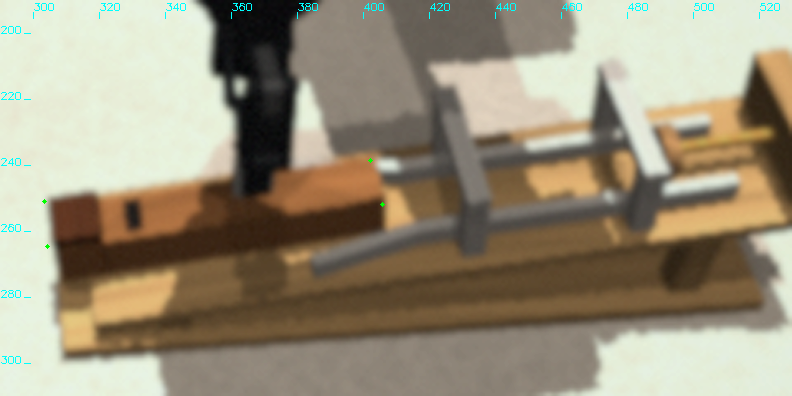

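The pipe lies flat, head between the guides at (383,180 in the crop) and block downhill. Next I'll regrasp at the tail block.

drive_tool(
  motion=[
    [0,1.3,-32,0.3],
    [0,1.3,-32,0],
    [10,1,-30,0],
    [15,0,0,0],
    [10,0,0,0],
    [0,0,0,0],
  ],
)

```text
clock: 8.47
position: [577.2, -100.8, 84.9]
ee_rot: [-0.542, 0.453, 0.546, 0.45]
contact_force: [-1.1, -0.0, 0.3]
gripper_width: 84.8
```

```bash
python3 - <<'E'
from g import *
p=bedT(np.array([[-3,0,18]]),*BED)[0]
to(p,BED[2]+np.pi/2)
E
```

```text
t 8.47 tcp [ 577.2 -100.8   84.9] F [-1.1 -0.   0.3] w 84.8 q [ 0.1   0.46 -0.27 -0.   -0.84  0.08]
axes x [-0.007  0.    -1.   ] y [-0.983 -0.185  0.007] jawyaw -169.3
shift [37.5 -6.  -1.1]
spin (neg of world) -0.2
```

drive_tool(
  motion=[
    [8,-3,-0.5,-0.2],
    [12,-2,-0.5,0],
    [8,0,0,0],
    [5,0,0,0],
    [0,0,0,0],
    [0,0,0,0],
  ],
)

```text
clock: 8.97
position: [584.7, -100.4, 55.0]
ee_rot: [-0.545, 0.45, 0.546, 0.45]
contact_force: [0.7, -0.4, -0.3]
gripper_width: 85.1
```

```bash
python3 - <<'E'
from g import *
p=bedT(np.array([[-3,0,18]]),*BED)[0]
to(p,BED[2]+np.pi/2)
E
```

```text
t 8.97 tcp [ 584.7 -100.4   55. ] F [ 0.7 -0.4 -0.3] w 85.1 q [ 0.1   0.51 -0.28  0.   -0.78  0.09]
axes x [-0.001 -0.    -1.   ] y [-0.982 -0.19   0.001] jawyaw -169.0
shift [ 7.6  1.7 -0. ]
spin (neg of world) 0.1
```

drive_tool(
  motion=[
    [4,1,0,0],
    [2.5,0.5,0,0],
    [0,0,0,0],
  ],
)

```text
clock: 9.22
position: [582.8, -100.9, 48.5]
ee_rot: [-0.545, 0.45, 0.546, 0.45]
contact_force: [-0.2, 0.0, -0.2]
gripper_width: 85.1
```

drive_tool(
  motion=[
    [0,0,0,0],
    [0,0,0,0],
    [0,0,0,0],
    [0,0,0,0],
    [0,0,0,0],
    [0,0,0,0],
    [0,0,0,0],
    [0,0,0,0],
  ],
  grip=25,
)

```text
clock: 9.88
position: [583.6, -101.0, 49.3]
ee_rot: [0.546, -0.45, -0.545, -0.45]
contact_force: [0.1, -0.7, 3.2]
gripper_width: 32.8
```

```bash
python3 - <<'E'
from g import *
to(bedT(np.array([[97,0,18]]),*BED)[0],BED[2]+np.pi/2)
s=arm.read_state(); print("bedcoords",R.from_euler("ZY",[BED[2],-np.radians(8)]).inv().apply(s["position"]-[BED[0],BED[1],30]).round(1),s["wrist_torque"].round(2))
E
```

```text
t 9.88 tcp [ 583.6 -101.    49.3] F [ 0.1 -0.7  3.2] w 32.8 q [ 0.1   0.52 -0.29  0.   -0.76  0.09]
axes x [ 0.001 -0.    -1.   ] y [-0.982 -0.19  -0.001] jawyaw -169.0
shift [-12.1   0.4  99.4]
spin (neg of world) 0.1
bedcoords [-3.2 -0.5 19.9] [-0.19  0.11  0.03]
```

drive_tool(
  motion=[
    [-0.5,0,3,0],
    [-0.7,0,5,0],
    [-0.7,0,5,0],
    [-0.7,0,5,0],
    [-0.7,0,5,0],
    [-0.7,0,5,0],
    [-0.7,0,5,0],
    [-0.7,0,5,0],
  ],
)

```text
clock: 10.55
position: [576.3, -63.1, 54.7]
ee_rot: [0.546, -0.45, -0.545, -0.45]
contact_force: [0.1, -4.9, 5.6]
gripper_width: 32.7
```

drive_tool(
  motion=[
    [-0.7,0,5,0],
    [-0.7,0,5,0],
    [-0.7,0,5,0],
    [-0.7,0,5,0],
  ],
)

```text
clock: 10.88
position: [572.4, -43.6, 57.5]
ee_rot: [0.546, -0.45, -0.545, -0.45]
contact_force: [1.1, -5.5, 4.7]
gripper_width: 33.2
```

```bash
cat >> g.py <<'E'
def bc():
    s=arm.read_state(); r=R.from_euler("ZY",[BED[2],-np.radians(8)]).inv()
    print("bed",r.apply(s["position"]-[BED[0],BED[1],30]).round(2),"Fbed",r.apply(s["contact_force"]).round(1),"M",s["wrist_torque"].round(2),"t",s["clock"])
E
python3 -c "
from g import *
bc();to(bedT(np.array([[130,0,19]]),*BED)[0],BED[2]+np.pi/2)"
```

```text
bed [55.92 -0.36 19.87] Fbed [-4.9 -0.   5.4] M [-1.42 -0.32  0.02] t 10.8833
t 10.88 tcp [572.4 -43.6  57.5] F [ 1.1 -5.5  4.7] w 33.2 q [ 0.21  0.48 -0.33  0.   -0.76 -0.02]
axes x [ 0.001 -0.    -1.   ] y [-0.982 -0.19  -0.001] jawyaw -169.0
shift [-9.5  0.2 73.5]
spin (neg of world) 0.1
```

drive_tool(
  motion=[
    [-0.8,0,5,0],
    [-0.7,0,5,0],
    [-0.7,0,5,0],
    [-0.7,0,5,0],
    [-0.7,0,5,0],
    [-0.7,0,5,0],
    [-0.7,0,5,0],
    [-0.7,0,5,0],
    [-0.7,0,5,0],
    [-0.7,0,5,0],
  ],
)

```text
clock: 11.72
position: [562.7, 5.5, 64.5]
ee_rot: [0.545, -0.45, -0.545, -0.45]
contact_force: [0.5, -4.9, 5.3]
gripper_width: 33.2
```

drive_tool(
  motion=[
    [-0.8,0,5,0],
    [-0.7,0,5,0],
    [-0.7,0,5,0],
    [-0.7,0,5,0],
    [-0.6,0,4,0],
    [-0.4,0,3,0],
    [-0.3,0,2,0],
    [0,0,0,0],
  ],
)

```text
clock: 12.38
position: [557.1, 34.2, 68.6]
ee_rot: [-0.545, 0.45, 0.545, 0.45]
contact_force: [1.0, -2.9, 5.7]
gripper_width: 32.9
```

```bash
python3 -c "
from g import *
bc();to(bedT(np.array([[170,0,19]]),*BED)[0],BED[2]+np.pi/2)
crop(arm.get_image('scene'),340,180,550,300,3.8,'s4')"
```

```text
bed [1.3597e+02 7.0000e-02 1.9880e+01] Fbed [-2.2 -0.4  6. ] M [-0.78 -0.09 -0.05] t 12.3833
t 12.38 tcp [557.1  34.2  68.6] F [ 1.  -2.9  5.7] w 32.9 q [ 0.35  0.44 -0.36 -0.   -0.76 -0.16]
axes x [-0.  0. -1.] y [-0.982 -0.19  -0.   ] jawyaw -169.0
shift [-3.9 -0.1 33.8]
spin (neg of world) 0.1
```

View pics/s4.png

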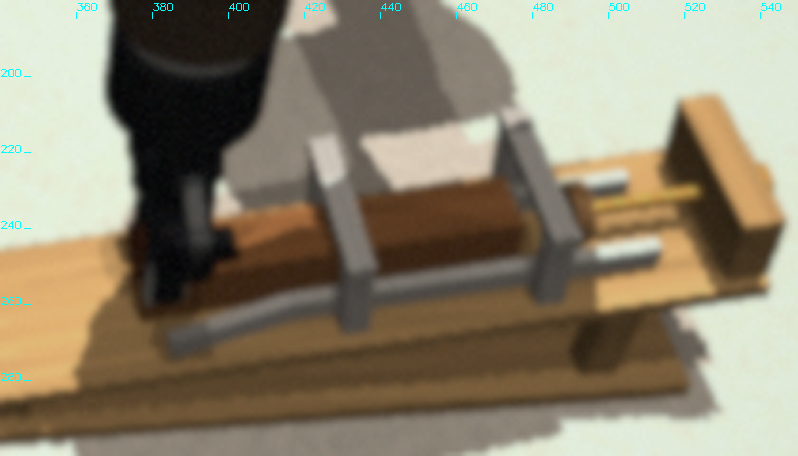

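The pipe is under both bars, with its head near (478,240) and the cork pad near (492,235). That leaves a gap of roughly 20-25 mm, so I'm approaching slowly.

drive_tool(
  motion=[
    [-0.6,0,2,0],
    [-0.28,0,2,0],
    [-0.28,0,2,0],
    [-0.28,0,2,0],
  ],
)

```text
clock: 12.77
position: [555.5, 41.6, 69.7]
ee_rot: [-0.545, 0.45, 0.545, 0.45]
contact_force: [0.9, -4.4, 4.0]
gripper_width: 32.7
```

drive_tool(
  motion=[
    [-0.28,0,2,0],
    [-0.28,0,2,0],
  ],
)

```text
clock: 12.93
position: [554.8, 45.6, 70.2]
ee_rot: [-0.545, 0.45, 0.545, 0.45]
contact_force: [0.8, -5.4, 3.9]
gripper_width: 32.9
```

drive_tool(
  motion=[
    [-0.28,0,2,0],
  ],
)

```text
clock: 13.02
position: [554.5, 47.6, 70.5]
ee_rot: [-0.545, 0.45, 0.545, 0.45]
contact_force: [0.1, -4.0, 3.3]
gripper_width: 32.6
```

drive_tool(
  motion=[
    [-0.14,0,1,0],
    [-0.14,0,1,0],
  ],
)

```text
clock: 13.18
position: [554.1, 49.5, 70.8]
ee_rot: [-0.545, 0.45, 0.545, 0.45]
contact_force: [0.1, -4.6, 3.5]
gripper_width: 33.0
```

```bash
python3 -c "
from g import *
bc()"
```

```text
bed [1.5173e+02 1.0000e-01 1.9870e+01] Fbed [-4.   0.7  4.1] M [-1.12 -0.25 -0.07] t 13.1833
```

drive_tool(
  motion=[
    [-0.14,0,1,0],
    [-0.14,0,1,0],
  ],
)

```text
clock: 13.35
position: [553.8, 51.4, 71.1]
ee_rot: [-0.545, 0.45, 0.545, 0.45]
contact_force: [1.8, -4.5, 3.5]
gripper_width: 32.6
```

drive_tool(
  motion=[
    [-0.14,0,1,0],
    [-0.14,0,1,0],
  ],
)

```text
clock: 13.52
position: [553.4, 53.3, 71.4]
ee_rot: [-0.545, 0.45, 0.545, 0.45]
contact_force: [0.6, -4.3, 3.3]
gripper_width: 32.7
```

drive_tool(
  motion=[
    [-0.14,0,1,0],
    [-0.14,0,1,0],
  ],
)

```text
clock: 13.68
position: [553.0, 55.3, 71.6]
ee_rot: [-0.545, 0.45, 0.545, 0.45]
contact_force: [0.3, -3.1, 2.8]
gripper_width: 32.8
```

drive_tool(
  motion=[
    [-0.14,0,1,0],
    [-0.14,0,1,0],
  ],
)

```text
clock: 13.85
position: [552.6, 57.3, 71.9]
ee_rot: [-0.545, 0.45, 0.545, 0.45]
contact_force: [0.8, -3.9, 3.4]
gripper_width: 33.0
```

drive_tool(
  motion=[
    [-0.14,0,1,0],
    [-0.14,0,1,0],
  ],
)

```text
clock: 14.02
position: [552.2, 59.3, 72.2]
ee_rot: [-0.545, 0.45, 0.545, 0.45]
contact_force: [0.5, -3.6, 2.7]
gripper_width: 32.8
```

drive_tool(
  motion=[
    [-0.14,0,1,0],
    [-0.14,0,1,0],
  ],
)

```text
clock: 14.18
position: [551.9, 61.2, 72.5]
ee_rot: [-0.545, 0.45, 0.545, 0.45]
contact_force: [1.2, -3.9, 1.8]
gripper_width: 32.8
```

drive_tool(
  motion=[
    [-0.14,0,1,0],
  ],
)

```text
clock: 14.27
position: [551.6, 61.9, 72.6]
ee_rot: [-0.545, 0.45, 0.545, 0.45]
contact_force: [2.0, -6.5, 1.1]
gripper_width: 33.3
```

drive_tool(
  motion=[
    [-0.14,0,1,0],
  ],
)

```text
clock: 14.35
position: [551.4, 62.5, 72.7]
ee_rot: [0.545, -0.451, -0.545, -0.45]
contact_force: [1.5, -8.1, 0.7]
gripper_width: 33.1
```

drive_tool(
  motion=[
    [0,0,0,0],
    [0,0,0,0],
  ],
)

```text
clock: 14.52
position: [551.4, 62.5, 72.7]
ee_rot: [-0.545, 0.451, 0.545, 0.45]
contact_force: [0.9, -5.9, 2.4]
gripper_width: 33.0
```

```bash
python3 -c "
from g import *
bc()"
```

```text
bed [165.13   0.33  19.87] Fbed [-5.5  0.3  3.2] M [-1.63 -0.44 -0.07] t 14.5167
```

drive_tool(
  motion=[
    [-0.05,0,0.3,0],
    [-0.05,0,0.3,0],
    [-0.05,0,0.3,0],
    [0,0,0,0],
  ],
)

```text
clock: 14.85
position: [551.2, 62.8, 72.7]
ee_rot: [0.545, -0.451, -0.545, -0.45]
contact_force: [2.4, -7.6, 1.2]
gripper_width: 32.8
```

```bash
python3 -c "
from g import *
bc()"
```

```text
bed [165.47   0.43  19.87] Fbed [-7.7 -0.9  2.3] M [-2.19 -0.71 -0.17] t 14.85
```

drive_tool(
  motion=[
    [-0.05,0,0.3,0],
    [-0.05,0,0.3,0],
    [-0.05,0,0.3,0],
    [-0.05,0,0.3,0],
    [0,0,0,0],
  ],
)

```text
clock: 15.27
position: [550.9, 63.4, 72.8]
ee_rot: [0.545, -0.451, -0.545, -0.449]
contact_force: [3.5, -10.4, 0.2]
gripper_width: 33.2
```

```bash
python3 -c "
from g import *
bc()"
```

```text
bed [166.1    0.63  19.86] Fbed [-10.7  -1.5   1.7] M [-2.84 -0.9  -0.17] t 15.2667
```

That is about 10.7 N at the wrist less about 3 N of sliding drag, and about 2.3 mm of pad travel. Both give roughly 8 N, so I'll hold for a second.

drive_tool(
  motion=[
    [0,0,0,0],
    [0,0,0,0],
    [0,0,0,0],
    [0,0,0,0],
    [0,0,0,0],
    [0,0,0,0],
    [0,0,0,0],
    [0,0,0,0],
    [0,0,0,0],
    [0,0,0,0],
  ],
)

```text
clock: 16.1
position: [550.9, 63.4, 72.8]
ee_rot: [0.545, -0.451, -0.545, -0.45]
contact_force: [3.8, -9.7, 1.3]
gripper_width: 33.0
```

```bash
python3 -c "
from g import *
bc()"
```

```text
bed [166.1    0.6   19.88] Fbed [-10.   -1.9   2.7] M [-2.79 -0.89 -0.21] t 16.1
```

drive_tool(
  motion=[
    [0.03,0,-0.2,0],
    [0.03,0,-0.2,0],
    [0.03,0,-0.2,0],
    [0.03,0,-0.2,0],
    [0.03,0,-0.2,0],
    [0.03,0,-0.2,0],
    [0.03,0,-0.2,0],
    [0.03,0,-0.2,0],
    [0.03,0,-0.2,0],
    [0,0,0,0],
  ],
)

```text
clock: 16.93
position: [551.3, 62.9, 72.7]
ee_rot: [-0.545, 0.45, 0.545, 0.45]
contact_force: [0.6, -6.2, 1.4]
gripper_width: 32.7
```

```bash
python3 -c "
from g import *
bc()"
```

```text
bed [165.56   0.31  19.89] Fbed [-6.   0.6  2.3] M [-1.47 -0.37 -0.14] t 16.9333
```

drive_tool(
  motion=[
    [0.03,0,-0.2,0],
    [0.03,0,-0.2,0],
    [0.03,0,-0.2,0],
    [0.03,0,-0.2,0],
    [0.03,0,-0.2,0],
    [0.03,0,-0.2,0],
    [0.03,0,-0.2,0],
    [0,0,0,0],
    [0,0,0,0],
  ],
)

```text
clock: 17.68
position: [551.8, 62.2, 72.6]
ee_rot: [-0.545, 0.45, 0.545, 0.45]
contact_force: [0.5, -2.9, 1.3]
gripper_width: 32.8
```

```bash
python3 -c "
from g import *
bc()"
```

```text
bed [1.6476e+02 3.0000e-02 1.9880e+01] Fbed [-2.7  0.1  1.7] M [-0.77 -0.21  0.03] t 17.6833
```

drive_tool(
  motion=[
    [0.03,0,-0.2,0],
    [0.03,0,-0.2,0],
    [0,0,0,0],
  ],
)

```text
clock: 17.93
position: [551.9, 61.8, 72.6]
ee_rot: [-0.545, 0.45, 0.545, 0.45]
contact_force: [0.2, -0.7, 0.4]
gripper_width: 32.8
```

```bash
python3 -c "
from g import *
bc()"
```

```text
bed [ 1.6437e+02 -1.0000e-02  1.9880e+01] Fbed [-0.7 -0.1  0.5] M [-0.41 -0.08  0.03] t 17.9333
```

drive_tool(
  motion=[
    [0,0,0,0],
    [0,0,0,0],
    [0,0,0,0],
    [0,0,0,0],
    [0,0,0,0],
    [0,0,0,0],
    [0,0,0,0],
    [0,0,0,0],
  ],
  grip=70,
)

```text
clock: 18.6
position: [551.9, 61.6, 72.7]
ee_rot: [0.545, -0.45, -0.545, -0.45]
contact_force: [-0.0, -0.3, 0.4]
gripper_width: 70.4
```

drive_tool(
  motion=[
    [-5,0,0,0],
    [-10,0,0,0],
    [-15,0,-5,0],
    [-25,0,-20,0],
    [-30,0,-25,0],
    [-30,0,-30,0],
    [0,0,-30,0],
    [0,0,-30,0],
    [0,0,-30,0],
    [0,0,0,0],
  ],
)

```text
clock: 19.43
position: [584.6, -108.8, 188.3]
ee_rot: [0.545, -0.451, -0.544, -0.451]
contact_force: [0.9, -0.0, -1.1]
gripper_width: 70.3
```

```bash
python3 -c "
from g import *
bc()
a=arm.get_image('scene');crop(a,380,190,540,290,5,'s5')"
```

```text
bed [ 8.390e+00 -4.000e-02  1.587e+02] Fbed [-0.4 -0.9 -1. ] M [ 0.02 -0.01  0.02] t 19.4333
```

View pics/s5.png

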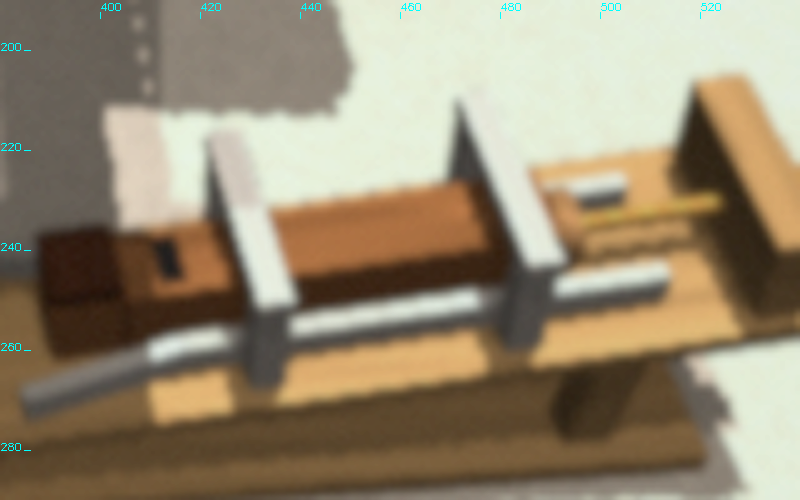

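The pipe lies flat under both bars, block downhill at (397,250). The contact with the pad near (490,235) is hidden behind the upper bar, so I'll check from the top view.

```bash
python3 -c "
from g import *
crop(arm.get_image('top'),95,195,255,295,5,'t5')"
```

```text
(no output)
```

View pics/t5.png

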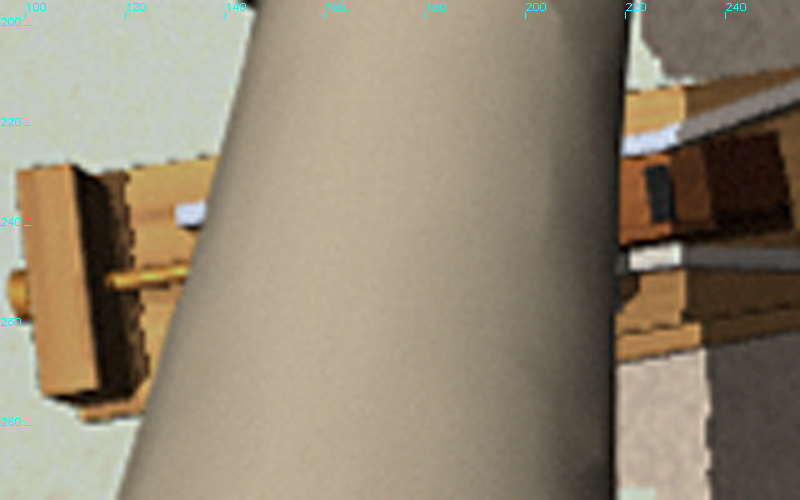

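The arm hides the pad in this view. I'll move it clear and use the last picture.

drive_tool(
  motion=[
    [0,0,-35,0],
    [0,0,-35,0],
    [0,0,-35,0],
    [0,0,-35,0],
    [0,0,-35,0],
    [0,0,-35,0],
    [0,0,-35,0],
    [0,0,-35,0],
    [0,0,-20,0],
    [0,0,0,0],
  ],
)

```text
clock: 20.37
position: [641.1, -402.0, 186.1]
ee_rot: [-0.545, 0.451, 0.545, 0.451]
contact_force: [-0.7, 0.2, 0.2]
gripper_width: 69.7
```

```bash
python3 -c "
from g import *
bc()
M=proj('top',bedT(np.array([[145.,0,43],[345,0,34]]),*BED));print(M)
crop(arm.get_image('top'),95,195,255,295,5,'t6')"
```

```text
bed [-2.8762e+02 -2.3000e-01  1.9805e+02] Fbed [0.4 0.7 0.2] M [ 0.07 -0.01  0.01] t 20.3667
[[253.97009685 227.017801  ]
 [152.72746734 243.95318802]]
```

View pics/t6.png

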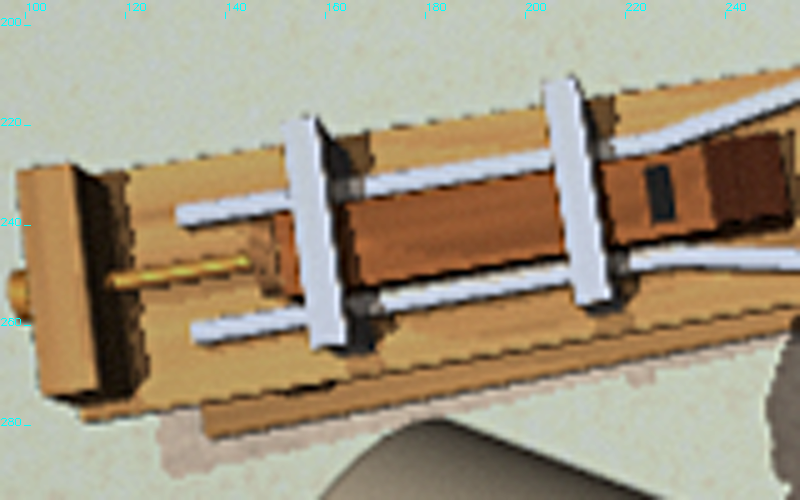

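The top view shows the pipe's head at about (150,246), right against the cork pad at (146,246), with no visible gap. The pipe is straight between the rails and under both bars, so I'm handing in.

```bash
python3 -c "
from bench import arm
print(arm.job_done())"
```

```text
the job is handed in; nothing more can be done
None
```

The long brown pipe is in the cradle, pressed against the cork pad and released, and I handed the job in at about 20 s of the 69 s allowed.

**Moves:** I laid the pipe on the open end with its block downhill and regripped it at the block. Then I slid it up between the rails and under both bars until it met the pad.

**Press:** I held it for about 1 s. The wrist read 10–10.7 N, less about 3 N of sliding drag, and the pad moved about 2.3 mm. Both put the pad force near 8 N. This is inferred, because the pad force is not measured directly. I then eased back to under 1 N at the wrist before opening the fingers.

**Last checks:**
- The final top view shows the pipe straight between the rails, with its head against the pad and no visible gap.
- The last scene view shows it lying flat, but there the upper bar hides the pad contact.
- An earlier top picture was blocked by the arm, so I moved clear and took it again.
- The two cameras disagreed by about 3 mm. I used the top-view fit because it agreed with the robot's own position.
- I did not move the gripper near the short pipes, brush or jar, but did not look at them again at the end.

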